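# Re-zero the click dial of a gem polishing stage

## Task

Re-set the height stage: turn its click dial clockwise (seen from above) until it comes gently against its stop, without forcing it, then turn it back exactly four clicks. Then swing the red clamp lever all the way over to the back to lock it, and let go, leaving the dial in its fourth click. Leave the polishing wheel's speed knob alone and everything else on the bench where it is.

Things in the scene. Friction and masses are not known exactly. Their poses are not given: they have to be found in the camera images.
- stage: Fixed height stage, left or right of the polishing wheel: grey box with aluminium top plate, 200 (x) x 320 (y) x 72 mm high, motors on its far face out to x = 155 mm. Origin: centre of its underside, on the table; front faces -x. In this frame the dial's vertical axis is at (0, -75 mm), on a dark round pedestal 104 mm across, top 102 mm above the table; the lever's block is at (0, +85 mm).
- dial_grip (a point): Click dial: black disc 90 mm across, 10 mm thick, underside 103 mm above the table, with twelve white ticks, one per click, and a grey upright finger bar across it, 70 mm long, 16 mm wide, up to 151 mm above the table (38 mm above the disc). This point is on the dial's vertical axis, in the bar, 135 mm above the table; its x runs along the bar to the red-striped end, z up.
- dial: The dial (origin on its axis at its underside; axes as dial_grip). Clockwise from above it ends at a solid stop, itself a notch; back from there it clicks every 30 deg. Notches hold it and take about 0.15 N m to pass. Stop and notches are inside, at an angle new each time (the rules call it stop_ring_c0), only felt. It starts 130 to 240 deg from the stop; range 286 deg. The stop slips above 1.2 N m.
- clamp (a joint): Red-balled clamp lever, rad: 0 is released, leaning 0.5 rad from upright towards the stage's front (-x of the stage); 1.0 is locked, leaning 0.5 rad towards +x. It pivots about the stage's y axis 94 mm above the table at (0, +85 mm) of the stage. It starts between 0 and 0.12, moves with light friction (about 1 N at the ball) and stays where it is left.
- clamp_tip (a point): Centre of the lever's red ball, 26 mm across, 80 mm from the pivot at the end of a 10 mm steel rod.
- lap_unit: Fixed polishing wheel, leave alone: white box 300 (x) x 340 (y) x 50 mm, with a white round splash rim up to 90 mm high, copper lap and white hub up to 98 mm. Origin: centre of its underside.
- speed_knob (a joint): Small black speed knob of the polishing wheel, rad, about 2.0 at the start: leave alone. It stands at (-118, -138 mm) of the lap unit, 40 mm across, top 94 mm above the table.
- loupe: Steel loupe, round, 44 mm across, 38 mm high, standing on the stage's top plate (72 mm above the table) behind and between dial and lever. Origin: centre of its underside. Leave alone.
- tweezers: Tweezers lying on the table in front of the stage, 130 mm long along their x. Leave alone.
- caliper: Caliper lying on the table in front of the polishing wheel, 190 mm long along its x. Leave alone.
- oil_bottle: Amber bottle, 56 mm across, 140 mm high, standing on the back right corner of the polishing wheel's box (50 mm above the table). Origin: centre of its underside. Leave alone.

How it is judged:
By the outcome, as a careful person would: the job done as asked, in the order asked, and still so for the second after the job is handed in, with the robot touching nothing.
It also fails if it takes over 72 s, if anything falls off the work surface, if the arm or the gripper's body presses on something with over 40 N, if the wrist force passes 120 N, or if a joint passes its speed limit or range.

## Robot

A 6-joint arm with a two-finger parallel gripper is mounted at the origin on the work surface. World frame = base frame: x ahead of the robot, y to its left, z up, the work surface at z = 0. Lengths are in m, angles in rad, forces in N, time in s.
With the tool pointing down it reaches from about 0.3 to 0.875 m from the base axis. Payload 6.4 kg.
Tool frame: the origin (TCP) lies midway between the tips of the shut fingers; the grasp point (between the pads) lies 19 mm behind it (ctrl.pinch_z is the distance from the TCP to the grasp point, in m); z points along the fingers, y is the line along which they close (so a half turn about z gives the same grasp; the last joint's range is limited). The gripper opens to 85 mm and grips with 20 to 120 N. Pads are 22 mm wide; open, the fingers measure 114 mm over their backs; the gripper's body (76 mm by 85 mm) begins 54 mm behind the grasp point. The pads swing forward as they close: fully open they stand 13 mm farther back than shut.
Start: joints at [0.989, 0.181, 1.607, -0, 1.354, -0.206], TCP at [0.211, 0.535, 0.231] pointing down, gripper open.
Joint ranges: [-2.99, 2.99], [-0.89, 2.07], [0.3, 2.58], [-1.14, 4.28], [0, 2.63], [-3.12, 3.12]. Speed limits (rad/s): [2.57, 2.57, 3.01, 3.14, 3.14, 3.14].

## Interface

Orientations are given as a unit quaternion [w, x, y, z].
In Python, from bench import ctrl gives the robot as it stands.
- The arm moves only by the tool apply_moves, never from a script. Its argument "moves" is a list of rows, each an object with "jaw": the opening, from 0 (shut) to 1 (fully open); "offset": the shift along the tool's x, y, z in mm, a list of three; "rot": the turn, a rotation vector about the tool's x, y, z in degrees, a list of three. In form: [{"jaw": jaw, "offset": [dx, dy, dz], "rot": [ax, ay, az]}, ...]. A call has exactly 5 rows; each row shifts and turns the commanded pose from where the row before left it, along the tool's axes as they then stand; what a row does not reach is not made up. A row lasts 1/8 s, in which the tool goes at most 62.5 mm and 10.7 degrees, less where a joint would pass 70% of its speed; a pose out of reach is approached as far as the arm can. A call is refused whole if a number of a shift passes 62.5 or a number of a turn 10.7, either way. A call with a gripper value outside its range is refused whole. The fingers move at their own pace and stop on an object; the grip force is fixed at half the most. Time passes only in rows, so rows that do not move let the fingers close, or fill a call up. It gives the time, the measured TCP pose, the force, the opening and the grip force at its end, in the units of the state.
- ctrl.get_obs(): the state, without advancing time (a new reading comes with each control period).
- ctrl.camera(name): name is "scene" or "top"; returns (picture, depth): 420x560x3 uint8, red, green, blue; 420x560 float32, m along the optical axis (not along the pixel's ray), 0 where there is no reading.
- ctrl.camera_params(name): a dict with "K" (3x3 intrinsics, pixels), "cam_to_world" (4x4, takes a point from camera to world coordinates). Camera axes: x right, y down, z forward; pixel columns grow to the right and rows downward; lengths in m; the calibration is good to about 2 mm. A picture is of the moment at which its call begins. camera_params takes no time and is no camera call.
- ctrl.hand_in(): hands the job in; it is judged then, once.
Trained networks look in the newest picture that a camera, given by its name, has taken for a name from the list of things; names that differ only in an ending like _2 or _b are one class to them, and where a whole thing is asked for, a point or a joint stands for the part that bears it (a point fixed in the world has none). Each returns a list of dicts, best first, with "score" (0 to 1); they miss things now and then, are a little off and sometimes report something else, mostly with a low value. They report only what shows in the picture. A call takes as long as a camera call.
- ctrl.outline_of(camera, target): "region" (420x560 bool, what is visible of it) and "position" ([column, row] in pixels, amid what is visible of it).
The state is a dict: "time_s": time; "q": joint angles; "dq": joint speeds; "joint_efforts": joint torques, N m; "eef_pos": TCP position; "eef_rot": TCP orientation; "wrist_force": force on the tool from outside, world axes, zero at the start; "torque": the same for the moment, N m; "opening": opening from 0.0 (shut) to 1.0 (fully open); "grasp_force": force on a finger pad.
Only numpy, scipy, OpenCV 4.12 (cv2) and the standard library are available. Lean on these libraries where they do the work, as an engineer would, in place of code of your own. Each camera call takes 0.05 s, during which the arm holds its last target. There are 200 camera calls.

## Working session

There is one attempt and no reset: what is moved stays moved. The work goes in short steps, Python scripts to look and compute and a tool call to move; the robot and the scene stay as the last step left them, time stands still between calls to the robot, and variables do not carry over. Pictures are saved under pics/ and viewed, at most 10 in all, crops included, and the job is handed in when it is done.

Besides the shell and the picture viewer there is one more tool, called as a command line: name --argument value ..., lists and objects as JSON in quotes. apply_moves: Moves the arm, as the interface text tells. Its arguments: {"type":"object","properties":{"moves":{"type":"array"}},"required":["moves"]}

```bash
mkdir -p pics; ls; python3 - <<'E'
from bench import ctrl
import cv2,numpy as np
o=ctrl.get_obs()
for k,v in o.items(): print(k,np.round(v,3))
for n in("scene","top"):
    p,d=ctrl.camera(n); cv2.imwrite(f"pics/{n}0.png",p[:,:,::-1]); np.save(f"pics/{n}0d.npy",d)
    c=ctrl.camera_params(n); print(n,np.round(c["K"],1).tolist(),np.round(c["cam_to_world"],3).tolist())
E
```

```text
pics
time_s 0.0
q [ 0.989  0.182  1.608 -0.     1.354 -0.206]
dq [-0.     0.    -0.     0.001  0.001 -0.002]
joint_efforts [ 1.0000e-03 -4.4488e+01 -3.5133e+01 -1.0000e-03  9.0000e-03 -0.0000e+00]
eef_pos [0.211 0.534 0.23 ]
eef_rot [-0.     0.187  0.982 -0.001]
wrist_force [-1.726 -0.282 -0.527]
torque [ 0.034  0.01  -0.027]
grasp_force 0.0
opening 0.999
scene [[476.0, 0.0, 283.8], [0.0, 476.0, 216.0], [0.0, 0.0, 1.0]] [[-0.859, 0.399, -0.321, 0.845], [0.512, 0.666, -0.542, 0.512], [-0.003, -0.63, -0.776, 0.886], [0.0, 0.0, 0.0, 1.0]]
top [[463.8, 0.0, 284.7], [0.0, 463.8, 213.8], [0.0, 0.0, 1.0]] [[-0.032, -0.976, 0.215, 0.31], [-0.999, 0.03, -0.012, -0.029], [0.005, -0.215, -0.977, 1.085], [0.0, 0.0, 0.0, 1.0]]
```

View pics/scene0.png

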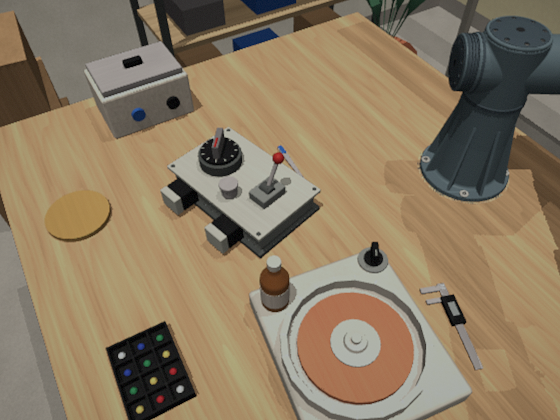

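View pics/top0.png

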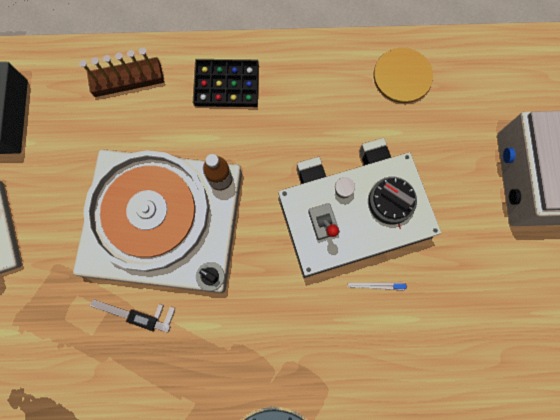

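The top view shows the stage with its dial at about (393,199), the lever ball at (332,230), the loupe at (345,187) and the bottle at (216,165). Next I'll measure them.

```bash
cat > h.py <<'E'
import cv2,numpy as np
from bench import ctrl
def cloud(n,d):
    c=ctrl.camera_params(n);K=c["K"];T=np.array(c["cam_to_world"])
    v,u=np.mgrid[:420,:560]
    P=np.stack([(u-K[0][2])/K[0][0]*d,(v-K[1][2])/K[1][1]*d,d],-1)
    return P@T[:3,:3].T+T[:3,3]
E
python3 - <<'E'
from h import *
im=cv2.imread("pics/top0.png")
cv2.imwrite("pics/crop.png",cv2.resize(im[130:290,270:450],None,fx=4,fy=3.7,interpolation=cv2.INTER_CUBIC))
for n in("top","scene"):
    d=np.load(f"pics/{n}0d.npy");W=cloud(n,d)
    for t in("stage","dial","dial_grip","clamp","clamp_tip","loupe"):
        for r in ctrl.outline_of(n,t)[:1]:
            m=r["region"]&(d>0);p=W[m];
            print(n,t,round(r["score"],2),np.round(r["position"]),m.sum(),np.round(np.median(p,0),4),np.round(p.min(0),3),np.round(p.max(0),3))
            if t=="stage":
                q=p[abs(p[:,2]-.072)<.006]; rr=cv2.minAreaRect((q[:,:2]*1000).astype(np.float32)); print("  plate",rr,np.median(q[:,2]))
            if t=="dial":
                q=p[abs(p[:,2]-.113)<.006]; print("  disc",cv2.minEnclosingCircle((q[:,:2]*1000).astype(np.float32)))
                q=p[p[:,2]>.142]; print("  bar",len(q),cv2.minAreaRect((q[:,:2]*1000).astype(np.float32)))
                b=(cv2.imread(f"pics/{n}0.png").astype(int)); red=m&(b[:,:,2]>140)&(b[:,:,1]<90)
                print("  red",red.sum(),W[red].mean(0), W[red].min(0),W[red].max(0))
            if t=="clamp_tip": print("  top",np.round(p[p[:,2]>p[:,2].max()-.004].mean(0),4))
E
```

```text
top stage 0.82 [357. 212.] 13344 [ 0.5297 -0.208   0.0709] [ 0.395 -0.405 -0.005] [ 0.709 -0.029  0.179]
  plate ((544.4478759765625, -204.1195526123047), (222.57369995117188, 319.9972229003906), 15.332880020141602) 0.07066072959309899
top dial 0.59 [394. 199.] 1285 [ 0.5481 -0.2755  0.1127] [ 0.508 -0.322  0.1  ] [ 0.596 -0.235  0.155]
  disc ((553.2264404296875, -279.55859375), 45.19337844848633)
  bar 271 ((553.2152709960938, -279.1485595703125), (69.77601623535156, 17.744369506835938), 52.499488830566406)
  red 33 [ 0.56370468 -0.26568853  0.15028764] [ 0.55414517 -0.27732064  0.14694456] [ 0.57265284 -0.25387132  0.15297387]
top dial_grip 0.92 [394. 198.] 1271 [ 0.548  -0.2756  0.1128] [ 0.508 -0.323  0.105] [ 0.596 -0.235  0.155]
top clamp 0.49 [335. 227.] 155 [ 0.4783 -0.1321  0.1716] [ 0.465 -0.146  0.094] [ 0.508 -0.122  0.179]
top clamp_tip 0.51 [359. 209.] 13701 [ 0.5308 -0.2077  0.0709] [ 0.395 -0.405 -0.007] [ 0.734 -0.027  0.179]
  top [ 0.4757 -0.1344  0.1763]
top loupe 0.79 [344. 189.] 363 [ 0.5809 -0.1731  0.1084] [ 0.561 -0.203  0.066] [ 0.617 -0.153  0.114]
scene s
[... 398 characters left out ...]
1719)
  bar 159 ((556.2421264648438, -277.9949645996094), (67.47230529785156, 16.236507415771484), 52.71946334838867)
  red 16 [ 0.56362467 -0.2696419   0.15145748] [ 0.55629049 -0.27896496  0.14876031] [ 0.57097811 -0.25576561  0.15437364]
scene dial_grip 0.72 [220. 151.] 958 [ 0.5588 -0.2698  0.1134] [ 0.486 -0.475 -0.004] [ 0.6   -0.235  0.155]
scene clamp 0.58 [275. 162.] 251 [ 0.4864 -0.1306  0.151 ] [ 0.379 -0.279  0.   ] [ 0.512 -0.121  0.179]
scene clamp_tip 0.49 [269. 162.] 192 [ 0.4867 -0.1301  0.1609] [ 0.445 -0.22   0.072] [ 0.509 -0.122  0.179]
  top [ 0.4791 -0.1349  0.1769]
scene loupe 0.61 [227. 190.] 355 [ 0.5867 -0.1664  0.1083] [ 0.564 -0.195  0.07 ] [ 0.606 -0.152  0.114]
```

View pics/crop.png

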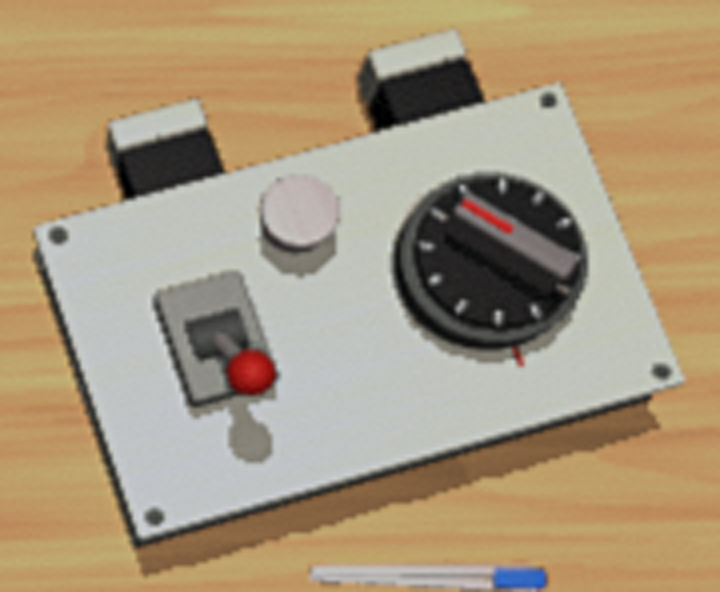

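The stage yaw is about +15.4°. The dial axis is at about (0.5545, -0.2795) and the bar lies at about 52.6°. I'll start the grasp at q6 ≈ -170° so the wrist has its full range for turning clockwise. First step is turning the tool.

apply_moves --moves '[{"jaw":1,"offset":[0,0,0],"rot":[0,0,-10]},{"jaw":1,"offset":[0,0,0],"rot":[0,0,-10]},{"jaw":1,"offset":[0,0,0],"rot":[0,0,-10]},{"jaw":1,"offset":[0,0,0],"rot":[0,0,-10]},{"jaw":1,"offset":[0,0,0],"rot":[0,0,-10]}]'

```text
time_s: 1.32
eef_pos: [0.211, 0.5349, 0.2313]
eef_rot: [0.0, -0.249, 0.969, 0.0]
wrist_force: [0.5, 0.6, -0.3]
opening: 1.0
grasp_force: 0.0
```

apply_moves --moves '[{"jaw":1,"offset":[0,0,0],"rot":[0,0,-10]},{"jaw":1,"offset":[0,0,0],"rot":[0,0,-10]},{"jaw":1,"offset":[0,0,0],"rot":[0,0,-4.1]},{"jaw":1,"offset":[0,0,0],"rot":[0,0,0]},{"jaw":1,"offset":[0,0,0],"rot":[0,0,0]}]'

```text
time_s: 1.95
eef_pos: [0.211, 0.5349, 0.2313]
eef_rot: [-0.0, -0.442, 0.897, -0.0]
wrist_force: [-0.1, -1.4, 0.1]
opening: 1.002
grasp_force: 0.0
```

```bash
cat >> h.py <<'E'
from scipy.spatial.transform import Rotation as R
def st():
    o=ctrl.get_obs();q=o["eef_rot"];M=R.from_quat([q[1],q[2],q[3],q[0]]).as_matrix()
    ya=np.degrees(np.arctan2(M[1,1],M[0,1]))
    print("t",round(o["time_s"],2),"p",np.round(np.array(o["eef_pos"])*1000,1),"yang",round(ya,2),"tilt",np.round(M[:2,2],3),"q",np.round(np.degrees(o["q"]),1),"F",np.round(o["wrist_force"],2),"T",np.round(o["torque"],3),"op",round(o["opening"],3),"gf",round(o["grasp_force"],1))
    return o,M,ya
def to(x,y,z):
    o,M,ya=st(); print("tool offset mm",np.round(M.T@(np.array([x,y,z])-o["eef_pos"])*1000,1))
E
python3 -c "
from h import *
to(.5545,-.2795,.23)"
```

```text
t 1.95 p [211.  534.9 231.3] yang 142.48 tilt [-0. -0.] q [ 56.6  10.4  92.1   0.   77.6 -85.8] F [-0.12 -1.44  0.11] T [ 0.012  0.016 -0.022] op 1.002 gf 0.0
tool offset mm [ 436.8 -768.4    1.3]
```

apply_moves --moves '[{"jaw":1,"offset":[29.1,-51.2,0],"rot":[0,0,0]},{"jaw":1,"offset":[29.1,-51.2,0],"rot":[0,0,0]},{"jaw":1,"offset":[29.1,-51.2,0],"rot":[0,0,0]},{"jaw":1,"offset":[29.1,-51.2,0],"rot":[0,0,0]},{"jaw":1,"offset":[29.1,-51.2,0],"rot":[0,0,0]}]'

```text
time_s: 2.58
eef_pos: [0.3264, 0.2622, 0.2316]
eef_rot: [0.001, -0.443, 0.897, -0.0]
wrist_force: [1.3, 0.9, -0.1]
opening: 0.998
grasp_force: 0.0
```

apply_moves --moves '[{"jaw":1,"offset":[29.1,-51.2,0],"rot":[0,0,0]},{"jaw":1,"offset":[29.1,-51.2,0],"rot":[0,0,0]},{"jaw":1,"offset":[29.1,-51.2,0],"rot":[0,0,0]},{"jaw":1,"offset":[29.1,-51.2,0],"rot":[0,0,0]},{"jaw":1,"offset":[29.1,-51.2,0],"rot":[0,0,0]}]'

```text
time_s: 3.2
eef_pos: [0.4413, -0.0094, 0.2317]
eef_rot: [0.001, -0.442, 0.897, -0.0]
wrist_force: [1.0, 0.6, 0.2]
opening: 1.002
grasp_force: 0.0
```

apply_moves --moves '[{"jaw":1,"offset":[29.1,-51.2,0],"rot":[0,0,0]},{"jaw":1,"offset":[29.1,-51.2,0],"rot":[0,0,0]},{"jaw":1,"offset":[29.1,-51.2,0],"rot":[0,0,0]},{"jaw":1,"offset":[29.1,-51.2,0],"rot":[0,0,0]},{"jaw":1,"offset":[29.1,-51.2,0],"rot":[0,0,0]}]'

```text
time_s: 3.82
eef_pos: [0.5596, -0.2759, 0.2313]
eef_rot: [-0.003, -0.437, 0.9, -0.002]
wrist_force: [1.0, 0.2, 0.9]
opening: 1.001
grasp_force: 0.0
```

```bash
python3 -c "
from h import *
to(.5545,-.2795,.118)"
```

```text
t 3.83 p [ 559.6 -275.9  231.3] yang 141.8 tilt [-0.004 -0.006] q [ -36.9   16.5   84.6   -0.4   78.8 -178.6] F [0.97 0.17 0.92] T [-0.053  0.012 -0.019] op 1.001 gf 0.0
tool offset mm [  5.2   1.9 113.3]
```

The wrist is just at its joint limit, so I'll back off 3° clockwise. The jaws will pull the bar those few degrees in the wanted direction. First I'll settle and check the pose.

apply_moves --moves '[{"jaw":1,"offset":[0,0,0],"rot":[0,0,3]},{"jaw":1,"offset":[0,0,20],"rot":[0,0,0]},{"jaw":1,"offset":[0,0,10],"rot":[0,0,0]},{"jaw":1,"offset":[0,0,0],"rot":[0,0,0]},{"jaw":1,"offset":[0,0,0],"rot":[0,0,0]}]'

```text
time_s: 4.45
eef_pos: [0.5593, -0.2734, 0.2017]
eef_rot: [-0.003, -0.415, 0.91, -0.002]
wrist_force: [-0.7, -1.2, 0.3]
opening: 1.004
grasp_force: 0.0
```

```bash
python3 -c "
from h import *
to(.5545,-.2795,.118)"
```

```text
t 4.45 p [ 559.3 -273.4  201.7] yang 139.0 tilt [-0.004 -0.006] q [ -36.7   17.8   86.5   -0.4   75.6 -175.6] F [-0.7  -1.19  0.34] T [-0.024 -0.053 -0.005] op 1.004 gf 0.0
tool offset mm [ 7.2 -0.3 83.7]
```

apply_moves --moves '[{"jaw":1,"offset":[7,-0.3,0],"rot":[0,-0.4,0]},{"jaw":1,"offset":[0,0,25],"rot":[0,0,0]},{"jaw":1,"offset":[0,0,25],"rot":[0,0,0]},{"jaw":1,"offset":[0,0,10],"rot":[0,0,0]},{"jaw":1,"offset":[0,0,0],"rot":[0,0,0]}]'

```text
time_s: 5.08
eef_pos: [0.5545, -0.2793, 0.1411]
eef_rot: [-0.0, -0.414, 0.91, -0.0]
wrist_force: [0.2, 0.7, 0.3]
opening: 1.001
grasp_force: 0.0
```

```bash
python3 -c "
from h import *
to(.5545,-.2795,.118)
p,d=ctrl.camera('scene'); cv2.imwrite('pics/s1.png',cv2.resize(p[80:260,140:380,::-1],None,fx=3,fy=3))"
```

```text
t 5.08 p [ 554.5 -279.3  141.1] yang 138.94 tilt [-0. -0.] q [ -37.7   21.2   89.5   -0.    69.3 -176.6] F [0.17 0.67 0.27] T [ 0.017  0.004 -0.083] op 1.001 gf 0.0
tool offset mm [ 0.1 -0.2 23.1]
```

View pics/s1.png

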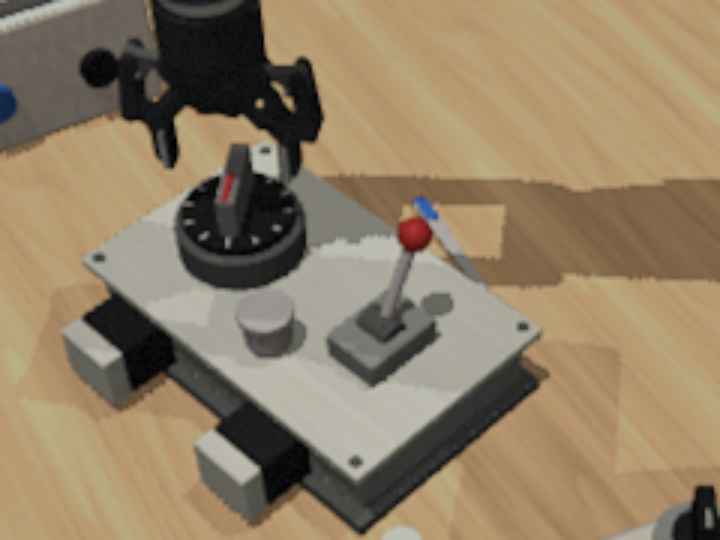

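The open fingers straddle the bar (crop about (235,190)). Next I'll go down and close.

apply_moves --moves '[{"jaw":1,"offset":[0,0,12],"rot":[0,0,0]},{"jaw":1,"offset":[0,0,10],"rot":[0,0,0]},{"jaw":0.4,"offset":[0,0,0],"rot":[0,0,0]},{"jaw":0.3,"offset":[0,0,0],"rot":[0,0,0]},{"jaw":0.2,"offset":[0,0,0],"rot":[0,0,0]}]'

```text
time_s: 5.75
eef_pos: [0.555, -0.2794, 0.1197]
eef_rot: [0.0, -0.414, 0.91, -0.001]
wrist_force: [-0.0, 0.8, 0.2]
opening: 0.377
grasp_force: 0.0
```

apply_moves --moves '[{"jaw":0.1,"offset":[0,0,0],"rot":[0,0,0]},{"jaw":0,"offset":[0,0,0],"rot":[0,0,0]},{"jaw":0,"offset":[0,0,0],"rot":[0,0,0]},{"jaw":0,"offset":[0,0,0],"rot":[0,0,0]},{"jaw":0,"offset":[0,0,0],"rot":[0,0,0]}]'

```text
time_s: 6.38
eef_pos: [0.5545, -0.2784, 0.1199]
eef_rot: [-0.0, -0.414, 0.91, 0.0]
wrist_force: [-3.2, 4.1, 5.6]
opening: 0.179
grasp_force: 58.6
```

```bash
python3 -c "
from h import *
st()"
```

```text
t 6.38 p [ 554.5 -278.4  119.9] yang 138.97 tilt [-0.001  0.001] q [ -37.6   22.7   90.2    0.    67.1 -176.6] F [-3.19  4.13  5.59] T [0.749 0.487 0.082] op 0.179 gf 58.6
```

apply_moves --moves '[{"jaw":0,"offset":[0,0.9,0],"rot":[0,0,1]},{"jaw":0,"offset":[0,0,0],"rot":[0,0,1]},{"jaw":0,"offset":[0,0,0],"rot":[0,0,1]},{"jaw":0,"offset":[0,0,0],"rot":[0,0,1]},{"jaw":0,"offset":[0,0,0],"rot":[0,0,0]}]'

```text
time_s: 7.0
eef_pos: [0.5545, -0.2785, 0.1199]
eef_rot: [0.0, -0.382, 0.924, -0.0]
wrist_force: [-0.3, 4.2, 5.6]
opening: 0.18
grasp_force: 58.7
```

```bash
python3 -c "
from h import *
st()"
```

```text
t 7.0 p [ 554.5 -278.5  119.9] yang 134.9 tilt [ 0.001 -0.001] q [ -37.6   22.6   90.3    0.    67.  -172.5] F [-0.26  4.22  5.58] T [0.733 0.138 0.043] op 0.18 gf 58.7
```

apply_moves --moves '[{"jaw":0,"offset":[0,0,0],"rot":[0,0,1]},{"jaw":0,"offset":[0,0,0],"rot":[0,0,1]},{"jaw":0,"offset":[0,0,0],"rot":[0,0,1]},{"jaw":0,"offset":[0,0,0],"rot":[0,0,1]},{"jaw":0,"offset":[0,0,0],"rot":[0,0,0]}]'

```text
time_s: 7.62
eef_pos: [0.5546, -0.2786, 0.1199]
eef_rot: [0.0, -0.349, 0.937, -0.001]
wrist_force: [-0.4, 3.5, 5.6]
opening: 0.176
grasp_force: 58.5
```

```bash
python3 -c "
from h import *
st()"
```

```text
t 7.62 p [ 554.6 -278.6  119.9] yang 130.89 tilt [ 0.001 -0.001] q [ -37.6   22.6   90.3    0.    67.  -168.5] F [-0.4   3.48  5.58] T [ 0.636  0.009 -0.066] op 0.176 gf 58.5
```

apply_moves --moves '[{"jaw":0,"offset":[0,0,0],"rot":[0,0,1]},{"jaw":0,"offset":[0,0,0],"rot":[0,0,1]},{"jaw":0,"offset":[0,0,0],"rot":[0,0,1]},{"jaw":0,"offset":[0,0,0],"rot":[0,0,1]},{"jaw":0,"offset":[0,0,0],"rot":[0,0,0]}]'

```text
time_s: 8.25
eef_pos: [0.5547, -0.2787, 0.1199]
eef_rot: [0.001, -0.316, 0.949, -0.001]
wrist_force: [0.3, 3.4, 5.3]
opening: 0.178
grasp_force: 58.5
```

```bash
python3 -c "
from h import *
st()"
```

```text
t 8.25 p [ 554.7 -278.7  119.9] yang 126.9 tilt [ 0.002 -0.001] q [ -37.6   22.6   90.3    0.    67.  -164.5] F [0.3  3.42 5.31] T [ 0.602 -0.052 -0.091] op 0.178 gf 58.5
```

apply_moves --moves '[{"jaw":0,"offset":[0,0,0],"rot":[0,0,1]},{"jaw":0,"offset":[0,0,0],"rot":[0,0,1]},{"jaw":0,"offset":[0,0,0],"rot":[0,0,1]},{"jaw":0,"offset":[0,0,0],"rot":[0,0,1]},{"jaw":0,"offset":[0,0,0],"rot":[0,0,0]}]'

```text
time_s: 8.88
eef_pos: [0.5548, -0.2789, 0.1199]
eef_rot: [0.001, -0.283, 0.959, -0.001]
wrist_force: [1.7, 3.3, 5.8]
opening: 0.177
grasp_force: 58.5
```

```bash
python3 -c "
from h import *
st()"
```

```text
t 8.88 p [ 554.8 -278.9  119.9] yang 122.89 tilt [ 0.002 -0.001] q [ -37.6   22.6   90.3    0.    67.  -160.5] F [1.73 3.31 5.84] T [ 0.563 -0.166 -0.013] op 0.177 gf 58.5
```

```bash
cat > t.py <<'E'
from h import *
o,M,ya=st(); L=[o["torque"][2]]
for _ in range(3): ctrl.camera("top"); L.append(ctrl.get_obs()["torque"][2])
print("Tz",np.round(L,3),"mean",np.mean(L).round(3))
E
python3 t.py
```

```text
t 8.88 p [ 554.8 -278.9  119.9] yang 122.89 tilt [ 0.002 -0.001] q [ -37.6   22.6   90.3    0.    67.  -160.5] F [1.73 3.31 5.84] T [ 0.563 -0.166 -0.013] op 0.177 gf 58.5
Tz [-0.013 -0.041 -0.076  0.007] mean -0.031
```

apply_moves --moves '[{"jaw":0,"offset":[0,0,0],"rot":[0,0,1]},{"jaw":0,"offset":[0,0,0],"rot":[0,0,1]},{"jaw":0,"offset":[0,0,0],"rot":[0,0,1]},{"jaw":0,"offset":[0,0,0],"rot":[0,0,1]},{"jaw":0,"offset":[0,0,0],"rot":[0,0,0]}]'

```text
time_s: 9.65
eef_pos: [0.5548, -0.279, 0.1199]
eef_rot: [0.001, -0.249, 0.968, -0.001]
wrist_force: [1.7, 2.0, 5.1]
opening: 0.176
grasp_force: 58.5
```

```bash
python3 t.py
```

```text
t 9.65 p [ 554.8 -279.   119.9] yang 118.88 tilt [ 0.002 -0.001] q [ -37.6   22.6   90.3    0.    66.9 -156.5] F [1.7  2.05 5.13] T [ 0.425 -0.288 -0.163] op 0.176 gf 58.5
Tz [-0.163 -0.167 -0.131 -0.127] mean -0.147
```

apply_moves --moves '[{"jaw":0,"offset":[0,0,0],"rot":[0,0,1]},{"jaw":0,"offset":[0,0,0],"rot":[0,0,1]},{"jaw":0,"offset":[0,0,0],"rot":[0,0,1]},{"jaw":0,"offset":[0,0,0],"rot":[0,0,1]},{"jaw":0,"offset":[0,0,0],"rot":[0,0,0]}]'

```text
time_s: 10.42
eef_pos: [0.5548, -0.2791, 0.1199]
eef_rot: [0.001, -0.216, 0.976, -0.001]
wrist_force: [2.1, 1.4, 4.8]
opening: 0.179
grasp_force: 58.5
```

```bash
python3 t.py
```

```text
t 10.43 p [ 554.8 -279.1  119.9] yang 114.89 tilt [ 0.002 -0.002] q [ -37.6   22.6   90.3   -0.    66.9 -152.5] F [2.1  1.43 4.79] T [ 0.4   -0.383 -0.106] op 0.179 gf 58.5
Tz [-0.106 -0.12  -0.152 -0.136] mean -0.128
```

apply_moves --moves '[{"jaw":0,"offset":[0,0,0],"rot":[0,0,1]},{"jaw":0,"offset":[0,0,0],"rot":[0,0,1]},{"jaw":0,"offset":[0,0,0],"rot":[0,0,1]},{"jaw":0,"offset":[0,0,0],"rot":[0,0,1]},{"jaw":0,"offset":[0,0,0],"rot":[0,0,0]}]'

```text
time_s: 11.2
eef_pos: [0.5549, -0.2793, 0.1199]
eef_rot: [0.001, -0.181, 0.983, -0.001]
wrist_force: [3.2, 0.5, 6.0]
opening: 0.172
grasp_force: 58.7
```

```bash
python3 t.py
```

```text
t 11.2 p [ 554.9 -279.3  119.9] yang 110.91 tilt [ 0.002 -0.002] q [ -37.6   22.6   90.3   -0.    66.9 -148.5] F [3.23 0.49 6.02] T [ 0.236 -0.606  0.124] op 0.172 gf 58.7
Tz [0.124 0.121 0.122 0.074] mean 0.11
```

apply_moves --moves '[{"jaw":0,"offset":[0,0,0],"rot":[0,0,1]},{"jaw":0,"offset":[0,0,0],"rot":[0,0,1]},{"jaw":0,"offset":[0,0,0],"rot":[0,0,1]},{"jaw":0,"offset":[0,0,0],"rot":[0,0,1]},{"jaw":0,"offset":[0,0,0],"rot":[0,0,0]}]'

```text
time_s: 11.98
eef_pos: [0.5549, -0.2794, 0.1199]
eef_rot: [0.001, -0.147, 0.989, -0.001]
wrist_force: [4.8, -0.1, 5.1]
opening: 0.18
grasp_force: 58.6
```

```bash
python3 t.py
```

```text
t 11.97 p [ 554.9 -279.4  119.9] yang 106.9 tilt [ 0.002 -0.002] q [ -37.6   22.6   90.3   -0.    66.9 -144.5] F [ 4.82 -0.08  5.08] T [ 0.012 -0.713 -0.004] op 0.18 gf 58.6
Tz [-0.004  0.033 -0.023  0.048] mean 0.013
```

apply_moves --moves '[{"jaw":0,"offset":[0,0,0],"rot":[0,0,1]},{"jaw":0,"offset":[0,0,0],"rot":[0,0,1]},{"jaw":0,"offset":[0,0,0],"rot":[0,0,1]},{"jaw":0,"offset":[0,0,0],"rot":[0,0,1]},{"jaw":0,"offset":[0,0,0],"rot":[0,0,0]}]'

```text
time_s: 12.75
eef_pos: [0.5549, -0.2795, 0.1199]
eef_rot: [0.001, -0.112, 0.994, -0.001]
wrist_force: [5.0, -1.1, 4.9]
opening: 0.178
grasp_force: 58.7
```

```bash
python3 t.py
```

```text
t 12.75 p [ 554.9 -279.5  119.9] yang 102.9 tilt [ 0.002 -0.002] q [ -37.6   22.6   90.3   -0.    66.9 -140.5] F [ 5.03 -1.1   4.9 ] T [-0.118 -0.915  0.077] op 0.178 gf 58.7
Tz [ 0.077 -0.025  0.078  0.049] mean 0.045
```

apply_moves --moves '[{"jaw":0,"offset":[0,0,0],"rot":[0,0,1]},{"jaw":0,"offset":[0,0,0],"rot":[0,0,1]},{"jaw":0,"offset":[0,0,0],"rot":[0,0,1]},{"jaw":0,"offset":[0,0,0],"rot":[0,0,1]},{"jaw":0,"offset":[0,0,0],"rot":[0,0,0]}]'

```text
time_s: 13.52
eef_pos: [0.5549, -0.2796, 0.1199]
eef_rot: [0.001, -0.077, 0.997, -0.001]
wrist_force: [5.3, -1.4, 4.7]
opening: 0.179
grasp_force: 58.6
```

```bash
python3 t.py
```

```text
t 13.53 p [ 554.9 -279.6  119.9] yang 98.89 tilt [ 0.002 -0.003] q [ -37.7   22.6   90.3   -0.    66.9 -136.5] F [ 5.29 -1.42  4.68] T [-0.241 -0.968  0.028] op 0.179 gf 58.6
Tz [0.028 0.001 0.023 0.008] mean 0.015
```

apply_moves --moves '[{"jaw":0,"offset":[0,0,0],"rot":[0,0,1]},{"jaw":0,"offset":[0,0,0],"rot":[0,0,1]},{"jaw":0,"offset":[0,0,0],"rot":[0,0,1]},{"jaw":0,"offset":[0,0,0],"rot":[0,0,1]},{"jaw":0,"offset":[0,0,0],"rot":[0,0,0]}]'

```text
time_s: 14.3
eef_pos: [0.5549, -0.2798, 0.1199]
eef_rot: [0.001, -0.043, 0.999, -0.001]
wrist_force: [5.5, -1.8, 4.4]
opening: 0.182
grasp_force: 58.5
```

```bash
python3 t.py
```

```text
t 14.3 p [ 554.9 -279.8  119.9] yang 94.88 tilt [ 0.002 -0.003] q [ -37.7   22.6   90.3   -0.    66.9 -132.5] F [ 5.51 -1.83  4.41] T [-0.29  -0.903 -0.047] op 0.182 gf 58.5
Tz [-0.047 -0.012 -0.098 -0.039] mean -0.049
```

The torque trace shows a notch at about yang 112.8, which matches the dial starting in a notch at about 142.7. So the stop should be at about -7, -37, -67 or -97. I'll move quickly to just before the safe notch at about 22.8 and sample it finely.

apply_moves --moves '[{"jaw":0,"offset":[0,0,0],"rot":[0,0,6.9]},{"jaw":0,"offset":[0,0,0],"rot":[0,0,6.9]},{"jaw":0,"offset":[0,0,0],"rot":[0,0,6.9]},{"jaw":0,"offset":[0,0,0],"rot":[0,0,6.9]},{"jaw":0,"offset":[0,0,0],"rot":[0,0,6.9]}]'

```text
time_s: 15.08
eef_pos: [0.5546, -0.281, 0.1199]
eef_rot: [0.002, 0.257, 0.966, -0.002]
wrist_force: [4.0, -6.3, 2.9]
opening: 0.184
grasp_force: 58.5
```

apply_moves --moves '[{"jaw":0,"offset":[0,0,0],"rot":[0,0,6.9]},{"jaw":0,"offset":[0,0,0],"rot":[0,0,6.9]},{"jaw":0,"offset":[0,0,0],"rot":[0,0,6.9]},{"jaw":0,"offset":[0,0,0],"rot":[0,0,6.9]},{"jaw":0,"offset":[0,0,0],"rot":[0,0,6.9]}]'

```text
time_s: 15.7
eef_pos: [0.5538, -0.2819, 0.1199]
eef_rot: [0.002, 0.533, 0.846, -0.002]
wrist_force: [0.1, -8.9, 4.5]
opening: 0.178
grasp_force: 58.7
```

```bash
python3 t.py
```

```text
t 15.7 p [ 553.8 -281.9  119.9] yang 25.65 tilt [ 0.    -0.006] q [-37.8  22.6  90.3  -0.3  66.9 -63.3] F [ 0.08 -8.92  4.49] T [-1.525 -0.054  0.012] op 0.178 gf 58.7
Tz [ 0.012 -0.367 -0.214 -0.132] mean -0.175
```

apply_moves --moves '[{"jaw":0,"offset":[0,0,0],"rot":[0,0,0.5]},{"jaw":0,"offset":[0,0,0],"rot":[0,0,0.5]},{"jaw":0,"offset":[0,0,0],"rot":[0,0,0.5]},{"jaw":0,"offset":[0,0,0],"rot":[0,0,0]},{"jaw":0,"offset":[0,0,0],"rot":[0,0,0]}]'

```text
time_s: 16.48
eef_pos: [0.5537, -0.2819, 0.1199]
eef_rot: [0.002, 0.542, 0.84, -0.002]
wrist_force: [-0.5, -8.6, 4.8]
opening: 0.173
grasp_force: 58.6
```

```bash
python3 t.py
```

```text
t 16.48 p [ 553.7 -281.9  119.9] yang 24.36 tilt [ 0.    -0.006] q [-37.8  22.6  90.3  -0.3  66.9 -62. ] F [-0.53 -8.57  4.75] T [-1.498 -0.023 -0.021] op 0.173 gf 58.6
Tz [-0.021 -0.075 -0.098 -0.06 ] mean -0.063
```

apply_moves --moves '[{"jaw":0,"offset":[0,0,0],"rot":[0,0,0.5]},{"jaw":0,"offset":[0,0,0],"rot":[0,0,0.5]},{"jaw":0,"offset":[0,0,0],"rot":[0,0,0]},{"jaw":0,"offset":[0,0,0],"rot":[0,0,0]},{"jaw":0,"offset":[0,0,0],"rot":[0,0,0]}]'

```text
time_s: 17.25
eef_pos: [0.5536, -0.2819, 0.1199]
eef_rot: [0.002, 0.549, 0.836, -0.002]
wrist_force: [0.4, -9.1, 5.5]
opening: 0.177
grasp_force: 58.6
```

```bash
python3 t.py
```

```text
t 17.25 p [ 553.6 -281.9  119.9] yang 23.36 tilt [ 0.    -0.006] q [-37.8  22.6  90.3  -0.3  66.9 -61. ] F [ 0.41 -9.06  5.48] T [-1.478 -0.008 -0.027] op 0.177 gf 58.6
Tz [-0.027 -0.012 -0.027 -0.023] mean -0.022
```

apply_moves --moves '[{"jaw":0,"offset":[0,0,0],"rot":[0,0,0.5]},{"jaw":0,"offset":[0,0,0],"rot":[0,0,0.5]},{"jaw":0,"offset":[0,0,0],"rot":[0,0,0]},{"jaw":0,"offset":[0,0,0],"rot":[0,0,0]},{"jaw":0,"offset":[0,0,0],"rot":[0,0,0]}]'

```text
time_s: 18.02
eef_pos: [0.5536, -0.2819, 0.1199]
eef_rot: [0.002, 0.556, 0.831, -0.002]
wrist_force: [0.1, -8.8, 4.8]
opening: 0.172
grasp_force: 58.7
```

```bash
python3 t.py
```

```text
t 18.02 p [ 553.6 -281.9  119.9] yang 22.38 tilt [ 0.    -0.006] q [-37.8  22.6  90.3  -0.3  66.9 -60. ] F [ 0.07 -8.79  4.84] T [-1.515 -0.047  0.094] op 0.172 gf 58.7
Tz [0.094 0.153 0.148 0.092] mean 0.122
```

apply_moves --moves '[{"jaw":0,"offset":[0,0,0],"rot":[0,0,0.5]},{"jaw":0,"offset":[0,0,0],"rot":[0,0,0.5]},{"jaw":0,"offset":[0,0,0],"rot":[0,0,0]},{"jaw":0,"offset":[0,0,0],"rot":[0,0,0]},{"jaw":0,"offset":[0,0,0],"rot":[0,0,0]}]'

```text
time_s: 18.8
eef_pos: [0.5536, -0.2819, 0.1199]
eef_rot: [0.002, 0.564, 0.826, -0.002]
wrist_force: [0.7, -9.5, 5.0]
opening: 0.179
grasp_force: 58.8
```

```bash
python3 t.py
```

```text
t 18.8 p [ 553.6 -281.9  119.9] yang 21.38 tilt [ 0.    -0.006] q [-37.8  22.6  90.3  -0.3  66.9 -59. ] F [ 0.69 -9.51  4.98] T [-1.505  0.032  0.132] op 0.179 gf 58.8
Tz [0.132 0.148 0.176 0.159] mean 0.154
```

apply_moves --moves '[{"jaw":0,"offset":[0,0,0],"rot":[0,0,0.5]},{"jaw":0,"offset":[0,0,0],"rot":[0,0,0.5]},{"jaw":0,"offset":[0,0,0],"rot":[0,0,0]},{"jaw":0,"offset":[0,0,0],"rot":[0,0,0]},{"jaw":0,"offset":[0,0,0],"rot":[0,0,0]}]'

```text
time_s: 19.58
eef_pos: [0.5536, -0.2819, 0.1199]
eef_rot: [0.002, 0.571, 0.821, -0.002]
wrist_force: [0.3, -9.1, 4.2]
opening: 0.18
grasp_force: 58.8
```

```bash
python3 t.py
```

```text
t 19.57 p [ 553.6 -281.9  119.9] yang 20.38 tilt [-0.    -0.006] q [-37.8  22.6  90.3  -0.3  66.9 -58. ] F [ 0.29 -9.09  4.22] T [-1.54   0.012  0.144] op 0.18 gf 58.8
Tz [0.144 0.127 0.153 0.191] mean 0.154
```

The notch crosses zero at about 23.2, so the stop candidates are near -6.8, -36.8, -66.8 and -96.8. I'll approach the first one.

apply_moves --moves '[{"jaw":0,"offset":[0,0,0],"rot":[0,0,6]},{"jaw":0,"offset":[0,0,0],"rot":[0,0,6]},{"jaw":0,"offset":[0,0,0],"rot":[0,0,6]},{"jaw":0,"offset":[0,0,0],"rot":[0,0,4]},{"jaw":0,"offset":[0,0,0],"rot":[0,0,2.5]}]'

```text
time_s: 20.35
eef_pos: [0.5527, -0.2821, 0.1199]
eef_rot: [0.001, 0.733, 0.681, -0.003]
wrist_force: [-4.1, -9.8, 5.3]
opening: 0.177
grasp_force: 59.0
```

```bash
sed -i 's/range(3)/range(2)/' t.py; python3 t.py
```

```text
t 20.35 p [ 552.7 -282.1  119.9] yang -4.23 tilt [-0.002 -0.006] q [-37.8  22.6  90.3  -0.4  67.  -33.4] F [-4.11 -9.82  5.32] T [-1.567  0.729  0.021] op 0.177 gf 59.0
Tz [ 0.021 -0.175 -0.276] mean -0.143
```

apply_moves --moves '[{"jaw":0,"offset":[0,0,0],"rot":[0,0,0.5]},{"jaw":0,"offset":[0,0,0],"rot":[0,0,0.5]},{"jaw":0,"offset":[0,0,0],"rot":[0,0,0.5]},{"jaw":0,"offset":[0,0,0],"rot":[0,0,0.3]},{"jaw":0,"offset":[0,0,0],"rot":[0,0,0]}]'

```text
time_s: 21.08
eef_pos: [0.5526, -0.282, 0.1199]
eef_rot: [0.001, 0.743, 0.669, -0.003]
wrist_force: [-3.2, -8.9, 7.2]
opening: 0.182
grasp_force: 58.9
```

```bash
python3 t.py
```

```text
t 21.07 p [ 552.6 -282.   119.9] yang -5.95 tilt [-0.002 -0.006] q [-37.8  22.6  90.3  -0.4  67.  -31.7] F [-3.24 -8.91  7.17] T [-1.563  0.683 -0.097] op 0.182 gf 58.9
Tz [-0.097 -0.111 -0.034] mean -0.081
```

apply_moves --moves '[{"jaw":0,"offset":[0,0,0],"rot":[0,0,0.2]},{"jaw":0,"offset":[0,0,0],"rot":[0,0,0.2]},{"jaw":0,"offset":[0,0,0],"rot":[0,0,0.2]},{"jaw":0,"offset":[0,0,0],"rot":[0,0,0]},{"jaw":0,"offset":[0,0,0],"rot":[0,0,0]}]'

```text
time_s: 21.8
eef_pos: [0.5526, -0.282, 0.1198]
eef_rot: [0.001, 0.746, 0.666, -0.003]
wrist_force: [-4.4, -9.7, 6.0]
opening: 0.178
grasp_force: 59.0
```

```bash
python3 t.py
```

```text
t 21.8 p [ 552.6 -282.   119.8] yang -6.54 tilt [-0.002 -0.006] q [-37.8  22.6  90.3  -0.4  67.  -31.1] F [-4.4  -9.74  6.05] T [-1.535  0.769 -0.038] op 0.178 gf 59.0
Tz [-0.038  0.011 -0.051] mean -0.026
```

apply_moves --moves '[{"jaw":0,"offset":[0,0,0],"rot":[0,0,0.2]},{"jaw":0,"offset":[0,0,0],"rot":[0,0,0.2]},{"jaw":0,"offset":[0,0,0],"rot":[0,0,0.2]},{"jaw":0,"offset":[0,0,0],"rot":[0,0,0]},{"jaw":0,"offset":[0,0,0],"rot":[0,0,0]}]'

```text
time_s: 22.52
eef_pos: [0.5526, -0.282, 0.1199]
eef_rot: [0.001, 0.75, 0.662, -0.003]
wrist_force: [-4.1, -8.8, 6.7]
opening: 0.178
grasp_force: 59.2
```

```bash
python3 t.py
```

```text
t 22.52 p [ 552.6 -282.   119.9] yang -7.11 tilt [-0.002 -0.006] q [-37.8  22.6  90.3  -0.4  67.  -30.6] F [-4.08 -8.85  6.71] T [-1.505  0.717  0.187] op 0.178 gf 59.2
Tz [0.187 0.214 0.21 ] mean 0.204
```

apply_moves --moves '[{"jaw":0,"offset":[0,0,0],"rot":[0,0,0.2]},{"jaw":0,"offset":[0,0,0],"rot":[0,0,0.1]},{"jaw":0,"offset":[0,0,0],"rot":[0,0,0]},{"jaw":0,"offset":[0,0,0],"rot":[0,0,0]},{"jaw":0,"offset":[0,0,0],"rot":[0,0,0]}]'

```text
time_s: 23.25
eef_pos: [0.5526, -0.282, 0.1199]
eef_rot: [0.001, 0.751, 0.66, -0.003]
wrist_force: [-4.0, -9.7, 7.6]
opening: 0.175
grasp_force: 59.7
```

```bash
python3 t.py
```

```text
t 23.25 p [ 552.6 -282.   119.9] yang -7.38 tilt [-0.002 -0.006] q [-37.8  22.6  90.3  -0.4  67.  -30.3] F [-4.   -9.66  7.64] T [-1.504  0.744  0.364] op 0.175 gf 59.7
Tz [0.364 0.337 0.36 ] mean 0.354
```

apply_moves --moves '[{"jaw":0,"offset":[0,0,0],"rot":[0,0,0.2]},{"jaw":0,"offset":[0,0,0],"rot":[0,0,0.1]},{"jaw":0,"offset":[0,0,0],"rot":[0,0,0]},{"jaw":0,"offset":[0,0,0],"rot":[0,0,0]},{"jaw":0,"offset":[0,0,0],"rot":[0,0,0]}]'

```text
time_s: 23.98
eef_pos: [0.5526, -0.282, 0.1199]
eef_rot: [0.002, 0.753, 0.658, -0.003]
wrist_force: [-4.1, -9.4, 6.7]
opening: 0.176
grasp_force: 60.5
```

```bash
python3 t.py
```

```text
t 23.98 p [ 552.6 -282.   119.9] yang -7.66 tilt [-0.002 -0.006] q [-37.8  22.6  90.3  -0.4  67.  -30. ] F [-4.07 -9.41  6.67] T [-1.509  0.687  0.575] op 0.176 gf 60.5
Tz [0.575 0.668 0.574] mean 0.606
```

The torque climbs past any notch level to 0.6 N m, so this is the stop, at yang ≈ -6.9. I'll turn back 120° to about 113.2.

apply_moves --moves '[{"jaw":0,"offset":[0,0,0],"rot":[0,0,-4]},{"jaw":0,"offset":[0,0,0],"rot":[0,0,-8]},{"jaw":0,"offset":[0,0,0],"rot":[0,0,-8]},{"jaw":0,"offset":[0,0,0],"rot":[0,0,-8]},{"jaw":0,"offset":[0,0,0],"rot":[0,0,-8]}]'

```text
time_s: 24.7
eef_pos: [0.5538, -0.2818, 0.1199]
eef_rot: [0.002, 0.511, 0.859, -0.002]
wrist_force: [1.7, -7.6, 3.5]
opening: 0.178
grasp_force: 58.5
```

apply_moves --moves '[{"jaw":0,"offset":[0,0,0],"rot":[0,0,-8]},{"jaw":0,"offset":[0,0,0],"rot":[0,0,-8]},{"jaw":0,"offset":[0,0,0],"rot":[0,0,-8]},{"jaw":0,"offset":[0,0,0],"rot":[0,0,-8]},{"jaw":0,"offset":[0,0,0],"rot":[0,0,-8]}]'

```text
time_s: 25.32
eef_pos: [0.5547, -0.2808, 0.1199]
eef_rot: [0.002, 0.186, 0.982, -0.002]
wrist_force: [5.7, -4.6, 2.8]
opening: 0.181
grasp_force: 58.4
```

apply_moves --moves '[{"jaw":0,"offset":[0,0,0],"rot":[0,0,-8]},{"jaw":0,"offset":[0,0,0],"rot":[0,0,-8]},{"jaw":0,"offset":[0,0,0],"rot":[0,0,-8]},{"jaw":0,"offset":[0,0,0],"rot":[0,0,-8]},{"jaw":0,"offset":[0,0,0],"rot":[0,0,-4]}]'

```text
time_s: 25.95
eef_pos: [0.5549, -0.2794, 0.1199]
eef_rot: [0.001, -0.126, 0.992, -0.001]
wrist_force: [5.8, -0.1, 4.9]
opening: 0.18
grasp_force: 58.7
```

```bash
python3 t.py
```

```text
t 25.95 p [ 554.9 -279.4  119.9] yang 104.46 tilt [ 0.002 -0.002] q [ -37.7   22.6   90.3   -0.    66.9 -142.1] F [ 5.83 -0.1   4.91] T [-0.073 -0.865 -0.079] op 0.18 gf 58.7
Tz [-0.079  0.204  0.142] mean 0.089
```

apply_moves --moves '[{"jaw":0,"offset":[0,0,0],"rot":[0,0,-3]},{"jaw":0,"offset":[0,0,0],"rot":[0,0,-3]},{"jaw":0,"offset":[0,0,0],"rot":[0,0,-2]},{"jaw":0,"offset":[0,0,0],"rot":[0,0,-0.7]},{"jaw":0,"offset":[0,0,0],"rot":[0,0,0]}]'

```text
time_s: 26.68
eef_pos: [0.5548, -0.2792, 0.1199]
eef_rot: [0.001, -0.199, 0.98, -0.001]
wrist_force: [4.1, 0.1, 5.5]
opening: 0.176
grasp_force: 58.9
```

```bash
python3 t.py
```

```text
t 26.68 p [ 554.8 -279.2  119.9] yang 113.01 tilt [ 0.002 -0.002] q [ -37.6   22.6   90.3   -0.    66.9 -150.6] F [4.05 0.12 5.53] T [ 0.061 -0.829  0.028] op 0.176 gf 58.9
Tz [0.028 0.038 0.064] mean 0.043
```

The torque is near zero in the fourth notch. I'll release and lift.

apply_moves --moves '[{"jaw":0.3,"offset":[0,0,0],"rot":[0,0,0]},{"jaw":0.5,"offset":[0,0,0],"rot":[0,0,0]},{"jaw":0.7,"offset":[0,0,0],"rot":[0,0,0]},{"jaw":0.7,"offset":[0,0,0],"rot":[0,0,0]},{"jaw":0.7,"offset":[0,0,0],"rot":[0,0,0]}]'

```text
time_s: 27.4
eef_pos: [0.554, -0.2787, 0.1192]
eef_rot: [-0.0, -0.2, 0.98, -0.0]
wrist_force: [0.3, -0.5, 0.7]
opening: 0.699
grasp_force: 0.0
```

apply_moves --moves '[{"jaw":0.7,"offset":[0,0,-20],"rot":[0,0,0]},{"jaw":0.7,"offset":[0,0,-30],"rot":[0,0,0]},{"jaw":0.7,"offset":[0,0,-30],"rot":[0,0,0]},{"jaw":0.7,"offset":[0,0,-30],"rot":[0,0,0]},{"jaw":0.3,"offset":[0,0,0],"rot":[0,0,0]}]'

```text
time_s: 28.02
eef_pos: [0.5559, -0.2799, 0.2342]
eef_rot: [0.003, -0.2, 0.98, -0.003]
wrist_force: [-0.5, -0.6, -1.0]
opening: 0.502
grasp_force: 0.0
```

```bash
python3 - <<'E'
from h import *
to(.4385,-.1454,.229)
for n in("scene","top"):
    p,d=ctrl.camera(n);W=cloud(n,d);b=p.astype(int)
    near=np.linalg.norm(W[:,:,:2]-[.5545,-.2795],axis=2)<.045
    q=W[near&(W[:,:,2]>.142)&(W[:,:,2]<.158)]
    print(n,len(q),cv2.minAreaRect((q[:,:2]*1000).astype(np.float32)) if len(q) else 0)
    red=(b[:,:,0]>140)&(b[:,:,1]<70)&(abs(W[:,:,2]-.165)<.02)&(np.linalg.norm(W[:,:,:2]-[.512,-.125],axis=2)<.07)
    print("ball",red.sum(),W[red].mean(0))
    cv2.imwrite(f"pics/{n}2.png",p[:,:,::-1])
E
```

```text
t 28.02 p [ 555.9 -279.9  234.2] yang 113.06 tilt [ 0.006 -0.005] q [ -37.6   15.8   85.1   -0.    78.5 -150.7] F [-0.51 -0.65 -0.96] T [-0.018  0.003 -0.012] op 0.502 gf 0.0
tool offset mm [ 55.3 169.7   3.7]
scene 203 ((555.5401611328125, -280.1532897949219), (72.02438354492188, 18.86965560913086), 24.633737564086914)
ball 31 [ 0.47870421 -0.13501397  0.17624372]
top 0 0
ball 35 [ 0.47878432 -0.13117882  0.1739384 ]
```

apply_moves --moves '[{"jaw":0,"offset":[0,0,0],"rot":[0,0,7.6]},{"jaw":0,"offset":[0,0,0],"rot":[0,0,0]},{"jaw":0,"offset":[0,0,0],"rot":[0,0,0]},{"jaw":0,"offset":[0,0,0],"rot":[0,0,0]},{"jaw":0,"offset":[0,0,0],"rot":[0,0,0]}]'

```text
time_s: 28.75
eef_pos: [0.5541, -0.2786, 0.2292]
eef_rot: [-0.0, -0.135, 0.991, -0.0]
wrist_force: [1.3, -0.5, 1.0]
opening: 0.0
grasp_force: 0.0
```

```bash
python3 -c "
from h import *
to(.441,-.1446,.15)"
```

```text
t 28.75 p [ 554.1 -278.6  229.2] yang 105.49 tilt [ 0.    -0.001] q [ -37.6   16.1   85.4   -0.    78.5 -143.1] F [ 1.34 -0.47  1.05] T [-0.03   0.02  -0.017] op 0.0 gf 0.0
tool offset mm [ 73.2 159.4  79.1]
```

apply_moves --moves '[{"jaw":0,"offset":[18.3,39.9,0],"rot":[0,0,0]},{"jaw":0,"offset":[18.3,39.9,0],"rot":[0,0,0]},{"jaw":0,"offset":[18.3,39.9,0],"rot":[0,0,0]},{"jaw":0,"offset":[18.3,39.9,0],"rot":[0,0,0]},{"jaw":0,"offset":[0,0,0],"rot":[0,0,0]}]'

```text
time_s: 29.38
eef_pos: [0.4396, -0.1423, 0.2291]
eef_rot: [-0.0, -0.136, 0.991, -0.0]
wrist_force: [1.2, -0.9, 0.2]
opening: -0.002
grasp_force: 0.0
```

apply_moves --moves '[{"jaw":0,"offset":[0,0,20],"rot":[0,0,0]},{"jaw":0,"offset":[0,0,20],"rot":[0,0,0]},{"jaw":0,"offset":[0,0,20],"rot":[0,0,0]},{"jaw":0,"offset":[0,0,19],"rot":[0,0,0]},{"jaw":0,"offset":[0,0,0],"rot":[0,0,0]}]'

```text
time_s: 30.0
eef_pos: [0.4406, -0.1445, 0.149]
eef_rot: [-0.001, -0.134, 0.991, 0.0]
wrist_force: [0.4, 0.5, -0.7]
opening: -0.003
grasp_force: 0.0
```

```bash
python3 -c "
from h import *
to(.525,-.1215,.15)
p,d=ctrl.camera('scene'); cv2.imwrite('pics/s3.png',cv2.resize(p[80:260,140:380,::-1],None,fx=3,fy=3))"
```

```text
t 30.0 p [ 440.6 -144.5  149. ] yang 105.44 tilt [-0.002  0.001] q [ -32.8    1.5  112.    -0.    66.6 -138.3] F [ 0.35  0.45 -0.71] T [0.016 0.01  0.032] op -0.003 gf 0.0
tool offset mm [-87.5  -0.3  -1.1]
```

View pics/s3.png

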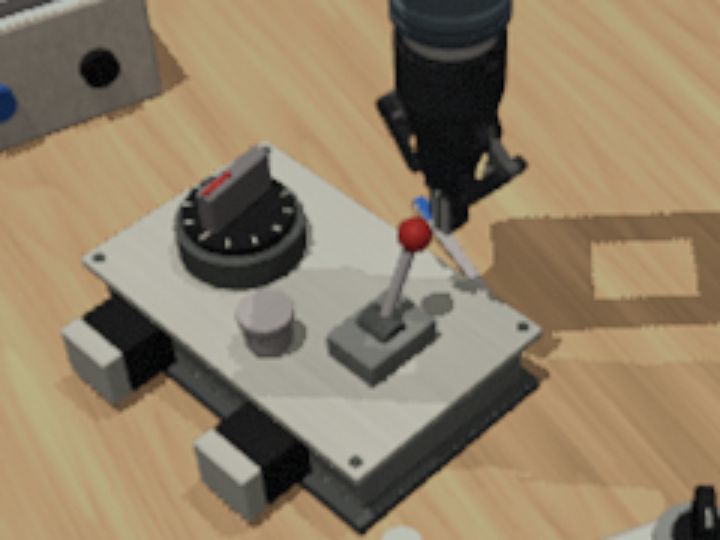

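The shut fingers stand in front of the ball (crop (415,235)) and in line with it. Next I'll push towards the back.

apply_moves --moves '[{"jaw":0,"offset":[-8,0,0],"rot":[0,0,0]},{"jaw":0,"offset":[-8,0,0],"rot":[0,0,0]},{"jaw":0,"offset":[-8,0,0],"rot":[0,0,0]},{"jaw":0,"offset":[-8,0,0],"rot":[0,0,0]},{"jaw":0,"offset":[-8,0,0],"rot":[0,0,0]}]'

```text
time_s: 30.68
eef_pos: [0.4802, -0.1334, 0.1502]
eef_rot: [0.0, -0.135, 0.991, -0.0]
wrist_force: [-1.5, -0.3, 0.8]
opening: 0.0
grasp_force: 0.5
```

apply_moves --moves '[{"jaw":0,"offset":[-8,0,0],"rot":[0,0,0]},{"jaw":0,"offset":[-8,0,0],"rot":[0,0,0]},{"jaw":0,"offset":[-8,0,0],"rot":[0,0,0]},{"jaw":0,"offset":[-8,0,0],"rot":[0,0,0]},{"jaw":0,"offset":[-6,0,0],"rot":[0,0,0]}]'

```text
time_s: 31.3
eef_pos: [0.5165, -0.1233, 0.15]
eef_rot: [-0.0, -0.134, 0.991, -0.0]
wrist_force: [-1.3, -0.2, -0.1]
opening: 0.0
grasp_force: 0.5
```

```bash
python3 -c "
from h import *
to(.525,-.1215,.15)"
```

```text
t 31.3 p [ 516.5 -123.3  150. ] yang 105.46 tilt [-0. -0.] q [ -26.2    9.9  102.6   -0.    67.5 -131.7] F [-1.33 -0.17 -0.08] T [-0.028  0.131  0.009] op 0.0 gf 0.5
tool offset mm [-8.7 -0.5 -0. ]
```

Pushing lightly at about 1.3 N. I'll continue in small steps until the force rises.

apply_moves --moves '[{"jaw":0,"offset":[-2,0,0],"rot":[0,0,0]},{"jaw":0,"offset":[-2,0,0],"rot":[0,0,0]},{"jaw":0,"offset":[-1.5,0,0],"rot":[0,0,0]},{"jaw":0,"offset":[-1,0,0],"rot":[0,0,0]},{"jaw":0,"offset":[0,0,0],"rot":[0,0,0]}]'

```text
time_s: 31.92
eef_pos: [0.5225, -0.1218, 0.1502]
eef_rot: [0.0, -0.134, 0.991, -0.0]
wrist_force: [-0.1, -0.2, -0.2]
opening: 0.002
grasp_force: 0.3
```

apply_moves --moves '[{"jaw":0,"offset":[-1,0,0],"rot":[0,0,0]},{"jaw":0,"offset":[-0.5,0,0],"rot":[0,0,0]},{"jaw":0,"offset":[0,0,0],"rot":[0,0,0]},{"jaw":0,"offset":[0,0,0],"rot":[0,0,0]},{"jaw":0,"offset":[0,0,0],"rot":[0,0,0]}]'

```text
time_s: 32.55
eef_pos: [0.5239, -0.1214, 0.1502]
eef_rot: [0.0, -0.134, 0.991, -0.0]
wrist_force: [-0.7, 0.0, -0.3]
opening: 0.003
grasp_force: 0.3
```

```bash
python3 -c "
from h import *
to(.525,-.1215,.15)"
```

```text
t 32.55 p [ 523.9 -121.4  150.2] yang 105.45 tilt [ 0.    -0.001] q [ -25.7   10.7  101.7   -0.    67.6 -131.1] F [-0.74  0.05 -0.34] T [-0.031  0.114  0.006] op 0.003 gf 0.3
tool offset mm [-1.  -0.4  0.2]
```

apply_moves --moves '[{"jaw":0,"offset":[-1,0,0],"rot":[0,0,0]},{"jaw":0,"offset":[-1,0,0],"rot":[0,0,0]},{"jaw":0,"offset":[0,0,0],"rot":[0,0,0]},{"jaw":0,"offset":[0,0,0],"rot":[0,0,0]},{"jaw":0,"offset":[0,0,0],"rot":[0,0,0]}]'

```text
time_s: 33.17
eef_pos: [0.5246, -0.1212, 0.15]
eef_rot: [-0.001, -0.134, 0.991, -0.0]
wrist_force: [-6.1, -1.9, 3.5]
opening: -0.001
grasp_force: 3.6
```

apply_moves --moves '[{"jaw":0,"offset":[-1,0,0],"rot":[0,0,0]},{"jaw":0,"offset":[-0.5,0,0],"rot":[0,0,0]},{"jaw":0,"offset":[0,0,0],"rot":[0,0,0]},{"jaw":0,"offset":[0,0,0],"rot":[0,0,0]},{"jaw":0,"offset":[0,0,0],"rot":[0,0,0]}]'

```text
time_s: 33.8
eef_pos: [0.5248, -0.1211, 0.1499]
eef_rot: [-0.003, -0.134, 0.991, -0.0]
wrist_force: [-13.2, -3.9, 6.0]
opening: -0.001
grasp_force: 6.5
```

```bash
python3 - <<'E'
from h import *
st()
for n in("scene","top"):
    p,d=ctrl.camera(n);W=cloud(n,d);b=p.astype(int)
    near=np.linalg.norm(W[:,:,:2]-[.5545,-.2795],axis=2)<.045
    q=W[near&(W[:,:,2]>.142)&(W[:,:,2]<.158)]
    print(n,len(q),cv2.minAreaRect((q[:,:2]*1000).astype(np.float32)) if len(q) else 0)
    red=(b[:,:,0]>140)&(b[:,:,1]<70)&(abs(W[:,:,2]-.165)<.02)&(np.linalg.norm(W[:,:,:2]-[.512,-.125],axis=2)<.07)
    print("ball",red.sum(),W[red].mean(0) if red.any() else 0)
E
```

```text
t 33.8 p [ 524.8 -121.1  149.9] yang 105.46 tilt [-0.006 -0.001] q [ -25.5   11.   101.3   -0.2   67.9 -130.9] F [-13.15  -3.9    5.97] T [-0.565  1.954 -0.02 ] op -0.001 gf 6.5
scene 199 ((555.6581420898438, -280.1181335449219), (70.06782531738281, 17.752883911132812), 21.616783142089844)
ball 40 [ 0.55094057 -0.11498898  0.17471915]
top 264 ((552.6792602539062, -278.6995849609375), (69.51596069335938, 17.172313690185547), 23.570466995239258)
ball 0 0
```

The lever is hard against its end stop (force up to 13 N, ball at x ≈ 0.551). The dial bar is at about 23°, which is right for the fourth notch. I'll back off, lift and verify.

apply_moves --moves '[{"jaw":0,"offset":[4,0,0],"rot":[0,0,0]},{"jaw":0,"offset":[13,0,0],"rot":[0,0,0]},{"jaw":0,"offset":[20,0,0],"rot":[0,0,0]},{"jaw":0,"offset":[30,0,0],"rot":[0,0,0]},{"jaw":0,"offset":[20,0,-10],"rot":[0,0,0]}]'

```text
time_s: 34.52
eef_pos: [0.4416, -0.1434, 0.1595]
eef_rot: [-0.0, -0.134, 0.991, 0.0]
wrist_force: [-0.2, 0.0, 1.0]
opening: -0.003
grasp_force: 0.0
```

apply_moves --moves '[{"jaw":0,"offset":[10,0,-30],"rot":[0,0,0]},{"jaw":0,"offset":[10,0,-40],"rot":[0,0,0]},{"jaw":0,"offset":[0,0,-30],"rot":[0,0,0]},{"jaw":0,"offset":[0,0,0],"rot":[0,0,0]},{"jaw":0,"offset":[0,0,0],"rot":[0,0,0]}]'

```text
time_s: 35.15
eef_pos: [0.4236, -0.1487, 0.2594]
eef_rot: [-0.0, -0.134, 0.991, -0.0]
wrist_force: [-0.2, 0.6, 0.2]
opening: -0.004
grasp_force: 0.0
```

```bash
python3 - <<'E'
from h import *
st()
for n in("scene","top"):
    p,d=ctrl.camera(n);W=cloud(n,d);b=p.astype(int)
    near=np.linalg.norm(W[:,:,:2]-[.5545,-.2795],axis=2)<.045
    q=W[near&(W[:,:,2]>.142)&(W[:,:,2]<.158)]
    print(n,len(q),cv2.minAreaRect((q[:,:2]*1000).astype(np.float32)) if len(q) else 0)
    red=(b[:,:,0]>140)&(b[:,:,1]<70)&(abs(W[:,:,2]-.165)<.02)&(np.linalg.norm(W[:,:,:2]-[.512,-.125],axis=2)<.07)
    print("ball",red.sum(),W[red].mean(0) if red.any() else 0)
    if n=="scene": cv2.imwrite("pics/s4.png",cv2.resize(p[60:300,120:440,::-1],None,fx=2.4,fy=2.4))
E
```

```text
t 35.15 p [ 423.6 -148.7  259.4] yang 105.45 tilt [-0. -0.] q [ -34.5   -7.9  107.4   -0.    80.5 -140. ] F [-0.25  0.6   0.15] T [ 0.018  0.012 -0.025] op -0.004 gf 0.0
scene 201 ((555.262939453125, -279.9285888671875), (71.46235656738281, 18.913610458374023), 24.883291244506836)
ball 32 [ 0.55166873 -0.11437329  0.17475616]
top 0 0
ball 59 [ 0.54808069 -0.11478007  0.17429253]
```

View pics/s4.png

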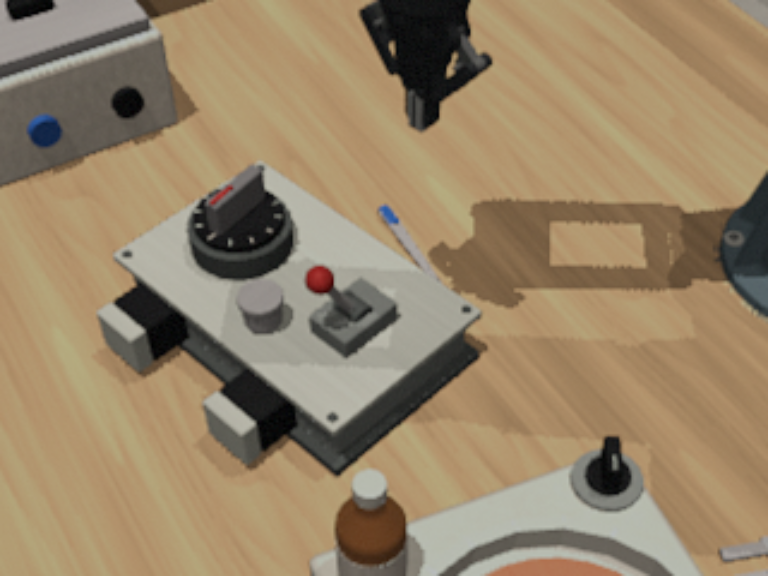

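The lever now leans to the back (ball at (320,280)), the dial is in its fourth click, the loupe and tweezers haven't moved, and the arm is clear.

```bash
python3 -c "
from bench import ctrl
print(ctrl.hand_in())"
```

```text
the job is handed in; nothing more can be done
None
```

I turned the dial to its stop (at most about 0.7 N m), turned it back four clicks, swung the clamp lever fully to the back and let go, then handed the job in at about 35 s; no verdict was returned.

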